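# Lock and wind the clockwork tube rotator

### The job

Push the red-headed lock pin down until it is fully home in the fork, and only then wind the rotator's spring by turning the key clockwise until its yellow pointer stands in the green part of the dial, never running on into the red. Leave the pin home and let go of everything, without disturbing the glassware and other things around it.

Things in the scene. Friction and masses are not known exactly. Their poses are not given: they have to be found in the camera images.
- rotator: Clockwork tube rotator: grey fixed housing 200 x 300 x 90 mm (x, y, z), flat top 90 mm above the bench; origin under its centre, x away from its front, y to its left. On its top: right front, the winding key over a dial; left, a blue carousel with six capped tubes; in front of that a steel fork with a red-headed lock pin. Housing, carousel and fork do not move.
- carousel (a point): Centre of the blue carousel disc (120 mm across) on its upper face, 21 mm above the housing's top, at rotator x +30, y +70 mm. Its six capped tubes stand in a ring 86 mm across and reach 53 mm above the housing's top.
- key_axis (a point): Fixed point on the key's vertical axis at the height of the key's top, 40 mm above the housing's top (rotator x -40, y -85, z +130 mm). Apart from the key and its flat dial nothing stands within 75 mm of this axis.
- key (a joint): Winding key, rad: 0 unwound, grows as it turns clockwise seen from above, stop at 6.1. At value q the yellow wing points along the rotator's +x turned clockwise by q. A spring makes it stiffer as it winds: about 0.12 N m at first, 0.20 N m in the green. A brake keeps it wherever it is left; it does not run back. It starts at 0.3 to 1.7.
- key_tip (a point): Middle of the top edge of the key's yellow wing end, 32 mm from the axis; turns with the key. The key is an upright flat steel crossbar 64 mm long, 10 mm thick, 24 mm high, centred on a 14 mm stem, its underside 16 mm and its top 40 mm above the housing's top. Either wing can be pushed, or the bar pinched across its thickness.
- dial (a point): Centre of the flat dial under the key (112 mm across, under 4 mm high), on the housing's top. A yellow pointer under the yellow wing reaches 46 mm from the axis. The dial's ring is white for key values 0 to 4.9, green from 4.9 to 5.6, red from 5.6 to 6.1.
- pin (a joint): Lock pin's depth, m: 0 fully drawn, 0.020 home with its head flat on the fork. It slides straight down through the fork's plates and the carousel's lug, whose holes are already in line; stiff (about 5 N to push), and stays where it is left. It starts at 0 to 0.005.
- pin_head (a point): Centre of the top face of the pin's red head, a disc 24 mm across and 8 mm thick on an upright 8 mm shank (rotator x -55, y +70 mm). It is 150 mm above the bench with the pin fully drawn, 130 mm when home. The nearest tube is 33 mm from the shank's centre line and reaches 143 mm above the bench.
- flask_a: Bystander, leave alone: conical amber flask with a brown paper cap, 76 mm wide at the foot, 103 mm tall; origin under its centre.
- flask_b: Bystander, leave alone: a second such flask; origin under its centre.
- beaker: Bystander, leave alone: open glass beaker, 70 mm across, 85 mm tall; origin under its centre.
- wash_bottle: Bystander, leave alone: white bottle with a red cap, 60 mm across, 130 mm tall; origin under its centre.
- tape: Bystander, leave alone: small brown roll of tape, 44 mm across, 18 mm high, lying on the rotator's top near its rear right corner; origin under its centre.
- marker: Bystander, leave alone: blue marker pen, 16 mm thick, lying on the bench; its axis is its x axis.

How it is judged:
On the way, in this order (a step that is already met when the one before it is completed fails the run):
1. the lock pin is pushed fully home (value of joint pin above 0.0185 m), for 0.2 s.
2. the key is wound until its pointer reaches the green (value of joint key above 4.9 rad), for 0.2 s.
At the end, for the whole second after the job is handed in: The lock pin is home (within 1.5 mm of its seat) and the key stands still in the green, between 4.9 and 5.6 rad (value of joint pin above 0.0185 m and value of joint key between 4.9 and 5.6 rad and velocity of joint key between -0.05 and 0.05 rad/s); the robot touches nothing.
It fails at once if the key is turned (more than 10 mm at its end) before the pin is home (distance of key_tip from where it was at the start of the episode above 0.01 m and value of joint pin below 0.0185 m).
It fails at once if the key is overwound into the red (beyond 5.7 rad) (value of joint key above 5.7 rad).
It fails at once if a bystander is moved by more than 30 mm (distance of any of flask_a, flask_b, beaker, wash_bottle, tape, marker from where it was at the start of the episode above 0.03 m).
It also fails if it takes over 67 s, if anything falls off the work surface, if the arm or the gripper's body presses on something with over 40 N, if the wrist force passes 120 N, or if a joint passes its speed limit or range.

### The arm

A 7-joint arm with a two-finger parallel gripper is mounted at the origin on the work surface. World frame = base frame: x ahead of the robot, y to its left, z up, the work surface at z = 0. Lengths are in m, angles in rad, forces in N, time in s.
With the tool pointing down it reaches from about 0.425 to 0.875 m from the base axis. Payload 9.9 kg.
Tool frame: the origin (TCP) lies at the very end of the fingers, on their centre line; the grasp point (between the pads) lies 19 mm behind it; z points along the fingers, y is the line along which they close (so a half turn about z gives the same grasp; the last joint's range is limited). The gripper opens to 85 mm and grips with 20 to 120 N. Pads are 22 mm wide; open, the fingers measure 114 mm over their backs; the gripper's body (76 mm by 85 mm) begins 54 mm behind the grasp point. The pads swing forward as they close: fully open they stand 13 mm farther back than shut.
Start: joints at [-1.213, 0.576, 0.025, 1.437, -0.015, 1.129, -0.057], TCP at [0.289, 0.61, 0.231] pointing down, gripper open.
Joint ranges: [-2.76, 2.76], [-0.34, 2.15], [-1.52, 1.57], [0.19, 2.46], [-1.09, 4.23], [0.17, 1.99], [-2.82, 2.82]. Speed limits (rad/s): [2.22, 2.22, 3.01, 3.01, 3.14, 3.14, 3.14].

### API

Orientations are given as [roll, pitch, yaw] about the fixed x, y, z axes, in that order (R = Rz(yaw) Ry(pitch) Rx(roll)).
In Python, from workcell import * gives the robot as it stands.
- The arm moves only by the tool servo_tool, never from a script. Its argument "series" is a list of rows, each an object with "dp": the shift along the tool's x, y, z in m, a list of three; "twist": the turn, a rotation vector about the tool's x, y, z in degrees, a list of three. A call has 1 to 10 rows; each row is the pose to reach, as a shift and turn from the pose commanded when the call began, along the tool's axes at that moment; what a row does not reach only later rows make up. A row lasts 1/8 s, in which the tool goes at most 62.5 mm and 10.7 degrees, less where a joint would pass 70% of its speed; a pose out of reach is approached as far as the arm can. A call with a gripper value outside its range is refused whole. "hand" is the finger opening in m, from 0 to 0.0854, set as the call begins (left out, the last holds). The fingers move at their own pace and stop on an object; "force" is the grip in N (left out, the last holds). Time passes only in rows, so rows that repeat a pose let the fingers close. It gives the time, the measured TCP pose, the force, the opening and the grip force at its end, in the units of the state.
- state(): the state, without advancing time (a new reading comes with each control period).
- snapshot(name): name is "scene" or "top" or "wrist"; returns the picture (384x512x3 uint8, red, green, blue); there is no depth.
- camera_model(name): a dict with "camera_matrix" (3x3 intrinsics, pixels), "T" (4x4, takes a point from camera to world coordinates). Camera axes: x right, y down, z forward; pixel columns grow to the right and rows downward; lengths in m; the calibration is good to about 2 mm. A picture is of the moment at which its call begins: read the wrist's pose just before it. camera_model takes no time and is no camera call; for the wrist camera it gives the pose at the moment of the call.
- hand_in(): hands the job in; it is judged then, once.
The state is a dict: "time_s": time; "q": joint angles; "joint_vel": joint speeds; "joint_efforts": joint torques, N m; "ee_pos": TCP position; "ee_rot": TCP orientation; "force": force on the tool from outside, world axes, zero at the start; "ft_torque": the same for the moment, N m; "gripper_width": opening from 0.0 (shut) to 1.0 (fully open); "finger_force": force on a finger pad.
Only numpy, scipy, OpenCV 4.12 (cv2) and the standard library are available. Lean on these libraries where they do the work, as an engineer would, in place of code of your own. Each camera call takes 0.05 s, during which the arm holds its last target. There are 200 camera calls.

## Working session

There is one attempt and no reset: what is moved stays moved. The work goes in short steps, Python scripts to look and compute and a tool call to move; the robot and the scene stay as the last step left them, time stands still between calls to the robot, and variables do not carry over. Pictures are saved under pics/ and viewed, at most 10 in all, crops included, and the job is handed in when it is done.

Besides the shell and the picture viewer there is one more tool, called after "Call:" in YAML: its name, and indented under it one key for each argument. servo_tool: Moves the arm, as the interface text tells. Its arguments: {"type":"object","properties":{"series":{"type":"array","items":{"type":"object","properties":{"dp":{"type":"array","items":{"type":"number"}},"twist":{"type":"array","items":{"type":"number"}}}}},"hand":{"type":"number"},"force":{"type":"number"}},"required":["series"]}

```bash
mkdir -p pics; python3 - <<'E'
from workcell import *
import cv2
for n in("scene","top"):
    im=snapshot(n); cv2.imwrite(f"pics/{n}0.png",cv2.resize(im[:,:,::-1],(800,600),interpolation=cv2.INTER_CUBIC))
    c=camera_model(n); print(n,c["camera_matrix"],c["T"])
s=state(); print(s)
E
```

```text
scene [[364.74836814   0.         261.32052716]
 [  0.         364.74836814 195.35559774]
 [  0.           0.           1.        ]] [[-0.02132851  0.53409905 -0.84515282  1.32336224]
 [ 0.99959762  0.0272037  -0.00803459  0.01930467]
 [ 0.01870002 -0.84498412 -0.53446436  0.58930771]
 [ 0.          0.          0.          1.        ]]
top [[470.56849474   0.         255.62059009]
 [  0.         470.56849474 194.09714394]
 [  0.           0.           1.        ]] [[-0.01190646 -0.9870227   0.16013879  0.37710776]
 [-0.99992726  0.01144433 -0.00380783  0.05039884]
 [ 0.00192574 -0.16017248 -0.98708716  1.2531855 ]
 [ 0.          0.          0.          1.        ]]
{'time_s': 0.1, 'q': array([-1.21278222,  0.57643508,  0.02481975,  1.4378181 , -0.01500941,
        1.12897418, -0.05652918]), 'joint_vel': array([-0.00087083, -0.00089494, -0.00045732, -0.00378549, -0.0008197 ,
       -0.0021201 , -0.00146609]), 'joint_efforts': array([ 6.46537097e-03, -7.67297459e+01,  2.25814328e+00, -2.86599988e+01,
        1.58739224e-02,  8.70891177e-03,  3.48837759e-06]), 'ee_pos': array([0.28842356, 0.60984027, 0.23053904]), 'ee_rot': array([-3.14014265e+00,  5.00470362e-05,  2.69980111e+00]), 'force': array([ 0.10172617,  0.33002031, -0.07587276]), 'ft_torque': array([ 0.01507872,  0.06768243, -0.02997851]), 'finger_force': 0.0, 'gripper_width': 1.0036838664833672}
```

View pics/top0.png

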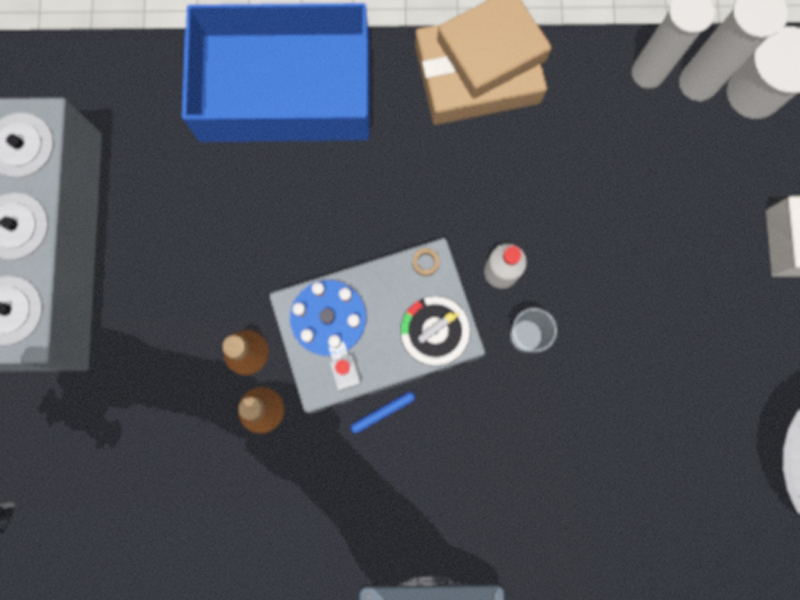

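View pics/scene0.png

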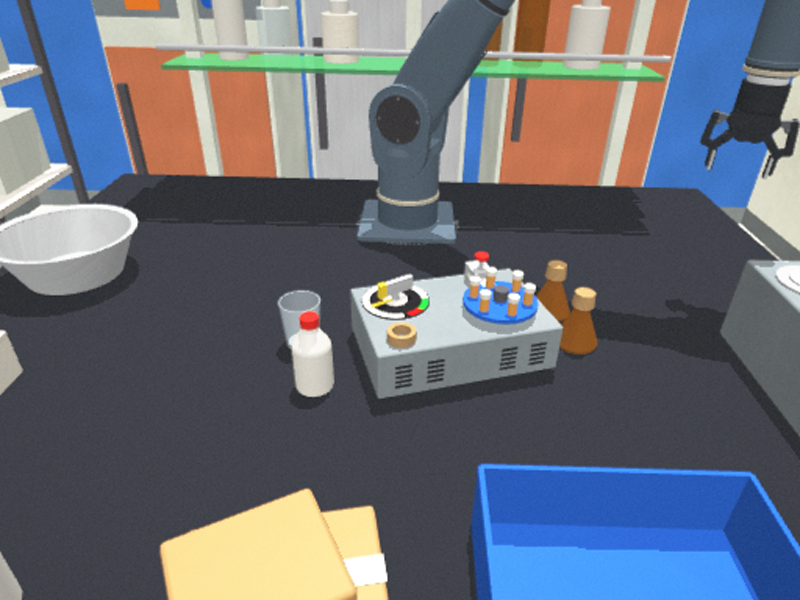

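The top view shows the rotator's top corners at about (270,293), (445,239), (485,353) and (306,412). The dial centre is at (435,331), the pin head at (342,367) and the carousel at (328,317). The yellow wing is at (452,317). The flasks stand to the left, and the marker lies in front at (383,413).

```bash
cat > h.py <<'E'
from workcell import *
import numpy as np, cv2
from scipy.spatial.transform import Rotation as R
def ray(n,uv,z,cm=None):
    c=cm or camera_model(n); K,T=c["camera_matrix"],c["T"]
    d=T[:3,:3]@np.linalg.solve(K,[uv[0],uv[1],1]); return T[:3,3]+d*(z-T[2,3])/d[2]
def tool(p):  # world target TCP -> shift along tool axes
    s=state(); r=R.from_euler('xyz',s["ee_rot"]); return r.inv().apply(np.array(p)-s["ee_pos"])
E
python3 - <<'E'
from h import *
f=1.5625
img=[((270,293),.09),((445,239),.09),((485,353),.09),((306,412),.09),((435,331),.093),((328,317),.111)]
loc=np.array([(.1,.15),(.1,-.15),(-.1,-.15),(-.1,.15),(-.04,-.085),(.03,.07)])
W=np.array([ray("top",np.array(u)/f,z)[:2] for u,z in img]);print(W)
a=loc-loc.mean(0);b=W-W.mean(0)
yaw=np.arctan2((a[:,0]*b[:,1]-a[:,1]*b[:,0]).sum(),(a*b).sum())
M=np.array([[np.cos(yaw),-np.sin(yaw)],[np.sin(yaw),np.cos(yaw)]]);t=W.mean(0)-M@loc.mean(0)
print("yaw",yaw,"t",t,"res",W-(loc@M.T+t))
k=t+M@[-.04,-.085];p=t+M@[-.055,.07];print("key",k,"pin",p,"pin meas",ray("top",np.array((342,367))/f,.148))
tip=ray("top",np.array((452,317))/f,.13);print("tip",tip,"q",yaw-np.arctan2(*(tip[:2]-k)[::-1]))
for n,u,z in(("fa",(237,345),.1),("fb",(250,407),.1)):print(n,ray("top",np.array(u)/f,z))
print(tool([*p,.23]))
E
```

```text
[[ 0.58494185  0.25349909]
 [ 0.67082684 -0.02947603]
 [ 0.48437268 -0.08884901]
 [ 0.39517142  0.19411408]
 [ 0.52004832 -0.01009828]
 [ 0.54189967  0.15826226]]
yaw 0.3010856499311583 t [0.5337271  0.08245715] res [[ 1.96821590e-04 -1.86604174e-03]
 [-2.88534542e-03  1.66336566e-03]
 [ 1.66351472e-03  1.60181920e-03]
 [ 1.42941610e-03 -1.93961248e-03]
 [-6.85534963e-04  4.83136313e-04]
 [ 2.81127972e-04  5.73330292e-05]]
key [ 0.52073385 -0.01058142] pin [0.46044226 0.13299756] pin meas [0.46048459 0.133477   0.148     ]
tip [ 0.53693329 -0.03483041  0.13      ] q 1.2829251899355407
fa [0.50064072 0.30231326 0.1       ]
fb [0.40373119 0.27987065 0.1       ]
[-0.35938138 -0.35751022  0.00107542]
```

Call:
servo_tool:
  series:
    - {"dp": [-0.04, -0.04, 0], "twist": [0, 0, -5]}
    - {"dp": [-0.08, -0.08, 0], "twist": [0, 0, -10]}
    - {"dp": [-0.12, -0.12, 0], "twist": [0, 0, -16]}
    - {"dp": [-0.16, -0.16, 0], "twist": [0, 0, -22]}
    - {"dp": [-0.2, -0.2, 0], "twist": [0, 0, -28]}
    - {"dp": [-0.24, -0.24, 0], "twist": [0, 0, -34]}
    - {"dp": [-0.28, -0.28, 0], "twist": [0, 0, -39]}
    - {"dp": [-0.32, -0.32, 0], "twist": [0, 0, -42.5]}
    - {"dp": [-0.359, -0.358, 0], "twist": [0, 0, -42.5]}
    - {"dp": [-0.359, -0.358, 0], "twist": [0, 0, -42.5]}
  hand: 0
  force: 80

```text
time_s: 1.35
ee_pos: [0.4611, 0.1284, 0.2311]
ee_rot: [-3.14, -0.001, -2.849]
force: [-1.1, 0.7, -0.4]
gripper_width: 0.004
finger_force: 0.0
```

```bash
python3 - <<'E'
from h import *
s=state();print(s["time_s"],s["q"],s["ee_pos"],s["ee_rot"])
c=camera_model("wrist"); im=snapshot("wrist")
cv2.imwrite("pics/w1.png",cv2.resize(im[:,:,::-1],(800,600),interpolation=cv2.INTER_CUBIC))
np.savez("w1.npz",**c)
for p in([.4604,.133,.15],[.5207,-.0106,.13]):
    q=np.linalg.inv(c["T"])@[*p,1]; u=c["camera_matrix"]@q[:3]; print(u[:2]/u[2]*1.5625)
print(tool([.4604,.133,.16]))
E
```

```text
1.35 [-0.32762023  0.28644144 -0.05641883  1.93637692  0.0222017   0.92005804
  1.46784706] [0.461096   0.12837144 0.23114605] [-3.13980288e+00 -5.75894414e-04 -2.84933462e+00]
[420.33597479 325.39800158]
[113.69916563 343.61340793]
[-0.00057174  0.00181683  0.07112566]
```

View pics/w1.png

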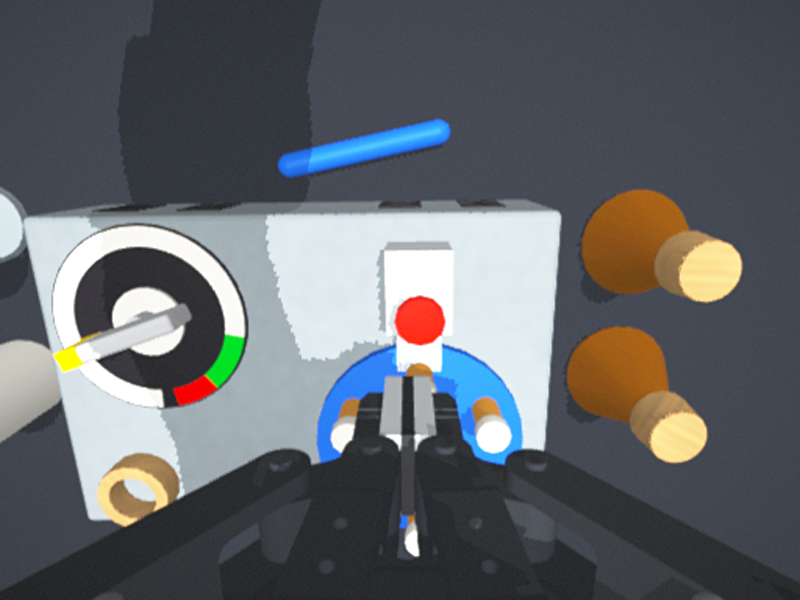

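The wrist view puts the pin head at (420,320), against a prediction of (420,325), so the estimate holds. The key bar lies at about (127,336) with its yellow wing to the left. Green is at (228,360) and red at (195,390). I'll push the pin now.

Call:
servo_tool:
  series:
    - {"dp": [0, 0, 0.035], "twist": [0, 0, 0]}
    - {"dp": [0, 0, 0.065], "twist": [0, 0, 0]}
    - {"dp": [0, 0, 0.075], "twist": [0, 0, 0]}
    - {"dp": [0, 0, 0.08], "twist": [0, 0, 0]}
    - {"dp": [0, 0, 0.085], "twist": [0, 0, 0]}
    - {"dp": [0, 0, 0.09], "twist": [0, 0, 0]}
    - {"dp": [0, 0, 0.095], "twist": [0, 0, 0]}
    - {"dp": [0, 0, 0.099], "twist": [0, 0, 0]}
    - {"dp": [0, 0, 0.101], "twist": [0, 0, 0]}
    - {"dp": [0, 0, 0.101], "twist": [0, 0, 0]}

```text
time_s: 2.65
ee_pos: [0.4602, 0.1327, 0.1301]
ee_rot: [-3.141, -0.0, -2.842]
force: [0.1, 0.8, 1.3]
gripper_width: -0.003
finger_force: 0.6
```

Call:
servo_tool:
  series:
    - {"dp": [0, 0, 0.0005]}
    - {"dp": [0, 0, 0.001]}
    - {"dp": [0, 0, 0.0015]}
    - {"dp": [0, 0, 0.002]}
    - {"dp": [0, 0, 0.002]}

```text
invalid input
```

Call:
servo_tool:
  series:
    - {"dp": [0, 0, 0.0005], "twist": [0, 0, 0]}
    - {"dp": [0, 0, 0.001], "twist": [0, 0, 0]}
    - {"dp": [0, 0, 0.0015], "twist": [0, 0, 0]}
    - {"dp": [0, 0, 0.002], "twist": [0, 0, 0]}
    - {"dp": [0, 0, 0.002], "twist": [0, 0, 0]}

```text
time_s: 3.28
ee_pos: [0.4602, 0.1327, 0.1298]
ee_rot: [-3.141, 0.001, -2.842]
force: [-4.9, -0.3, 27.1]
gripper_width: -0.001
finger_force: 13.6
```

The pin is seated: 27 N at z = 0.130. Next I lift and move above the key.

Call:
servo_tool:
  series:
    - {"dp": [0, 0, -0.04], "twist": [0, 0, 0]}
    - {"dp": [0, 0, -0.1], "twist": [0, 0, 0]}
    - {"dp": [-0.002, -0.02, -0.1], "twist": [0, 0, 10]}
    - {"dp": [-0.005, -0.05, -0.1], "twist": [0, 0, 20]}
    - {"dp": [-0.008, -0.08, -0.1], "twist": [0, 0, 30]}
    - {"dp": [-0.011, -0.11, -0.1], "twist": [0, 0, 40]}
    - {"dp": [-0.014, -0.14, -0.1], "twist": [0, 0, 50]}
    - {"dp": [-0.0155, -0.155, -0.1], "twist": [0, 0, 60]}
    - {"dp": [-0.0155, -0.155, -0.1], "twist": [0, 0, 70]}
    - {"dp": [-0.0155, -0.155, -0.1], "twist": [0, 0, 73.5]}
  hand: 0.05

```text
time_s: 4.53
ee_pos: [0.52, -0.0115, 0.2278]
ee_rot: [-3.14, -0.0, 2.154]
force: [-0.4, -0.1, 0.8]
gripper_width: 0.582
finger_force: 0.0
```

Call:
servo_tool:
  series:
    - {"dp": [0, 0, 0], "twist": [0, 0, 0]}
    - {"dp": [0, 0, 0], "twist": [0, 0, 0]}

```text
time_s: 4.78
ee_pos: [0.5204, -0.0107, 0.2281]
ee_rot: [-3.141, -0.0, 2.16]
force: [-0.9, 0.2, 0.1]
gripper_width: 0.587
finger_force: 0.0
```

```bash
python3 - <<'E'
from h import *
s=state();print(s["time_s"],s["q"],s["ee_pos"],s["ee_rot"])
c=camera_model("wrist"); im=snapshot("wrist")
cv2.imwrite("pics/w2.png",cv2.resize(im[:,:,::-1],(800,600),interpolation=cv2.INTER_CUBIC))
np.savez("w2.npz",**c)
for p in([.4604,.133,.13],[.5207,-.0106,.13],[.5207,-.0106,.093]):
    q=np.linalg.inv(c["T"])@[*p,1]; u=c["camera_matrix"]@q[:3]; print(u[:2]/u[2]*1.5625)
E
```

```text
4.775 [-0.2771939   0.36254609  0.28909231  1.85330706 -0.12475196  0.94393818
  0.65674214] [ 0.52038021 -0.01069907  0.2281219 ] [-3.14086273e+00 -7.87443210e-05  2.15999886e+00]
[484.16748507 -51.71077862]
[410.45764443 309.86776554]
[410.03171199 291.04663102]
```

View pics/w2.png

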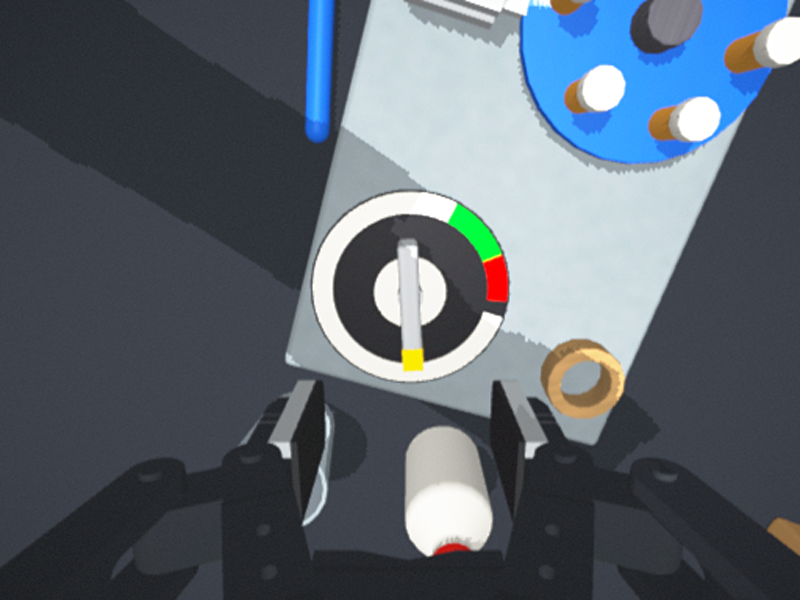

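The dial centre is at (411,286), about 3 mm up the image from the prediction. The bar runs from (407,243) to the yellow end at (413,360), about 3° off the tool's x axis, so q ≈ 1.23. Next I descend and pinch the bar.

Call:
servo_tool:
  series:
    - {"dp": [0.002, 0, 0.04], "twist": [0, 0, -3]}
    - {"dp": [0.002, 0, 0.08], "twist": [0, 0, -3]}
    - {"dp": [0.002, 0, 0.105], "twist": [0, 0, -3]}
    - {"dp": [0.002, 0, 0.118], "twist": [0, 0, -3]}
    - {"dp": [0.002, 0, 0.118], "twist": [0, 0, -3]}
    - {"dp": [0.002, 0, 0.118], "twist": [0, 0, -3]}

```text
time_s: 5.58
ee_pos: [0.5202, -0.0088, 0.1112]
ee_rot: [3.14, 0.001, 2.211]
force: [-0.0, -0.1, 0.2]
gripper_width: 0.585
finger_force: 0.0
```

Call:
servo_tool:
  series:
    - {"dp": [0, 0, 0], "twist": [0, 0, 0]}
    - {"dp": [0, 0, 0], "twist": [0, 0, 0]}
    - {"dp": [0, 0, 0], "twist": [0, 0, 0]}
    - {"dp": [0, 0, 0], "twist": [0, 0, 0]}
    - {"dp": [0, 0, 0], "twist": [0, 0, 0]}
    - {"dp": [0, 0, 0], "twist": [0, 0, 0]}
  hand: 0.002
  force: 60

```text
time_s: 6.32
ee_pos: [0.5202, -0.0085, 0.111]
ee_rot: [3.14, 0.001, 2.211]
force: [-0.0, 1.5, 5.4]
gripper_width: 0.099
finger_force: 60.0
```

Call:
servo_tool:
  series:
    - {"dp": [0, 0, 0], "twist": [0, 0, 8]}
    - {"dp": [0, 0, 0], "twist": [0, 0, 16]}
    - {"dp": [0, 0, 0], "twist": [0, 0, 24]}
    - {"dp": [0, 0, 0], "twist": [0, 0, 32]}
    - {"dp": [0, 0, 0], "twist": [0, 0, 40]}
    - {"dp": [0, 0, 0], "twist": [0, 0, 40]}

```text
time_s: 7.08
ee_pos: [0.521, -0.0082, 0.111]
ee_rot: [3.139, -0.0, 1.514]
force: [2.6, 1.0, 5.5]
gripper_width: 0.101
finger_force: 60.0
```

Call:
servo_tool:
  series:
    - {"dp": [0, 0, 0], "twist": [0, 0, 8]}
    - {"dp": [0, 0, 0], "twist": [0, 0, 16]}
    - {"dp": [0, 0, 0], "twist": [0, 0, 24]}
    - {"dp": [0, 0, 0], "twist": [0, 0, 32]}
    - {"dp": [0, 0, 0], "twist": [0, 0, 40]}
    - {"dp": [0, 0, 0], "twist": [0, 0, 48]}
    - {"dp": [0, 0, 0], "twist": [0, 0, 56]}
    - {"dp": [0, 0, 0], "twist": [0, 0, 66]}
    - {"dp": [0, 0, 0], "twist": [0, 0, 75]}
    - {"dp": [0, 0, 0], "twist": [0, 0, 75]}

```text
time_s: 8.32
ee_pos: [0.5222, -0.0092, 0.1111]
ee_rot: [3.139, -0.004, 0.204]
force: [6.9, -0.3, 1.6]
gripper_width: 0.104
finger_force: 59.6
```

Call:
servo_tool:
  series:
    - {"dp": [0, 0, 0], "twist": [0, 0, 0]}
    - {"dp": [0, 0, 0], "twist": [0, 0, 0]}
    - {"dp": [0, 0, 0], "twist": [0, 0, 0]}
    - {"dp": [0, 0, 0], "twist": [0, 0, 0]}
    - {"dp": [0, 0, -0.03], "twist": [0, 0, 0]}
    - {"dp": [0, 0, -0.07], "twist": [0, 0, 0]}
    - {"dp": [0, 0, -0.117], "twist": [0, 0, 0]}
    - {"dp": [0, 0, -0.117], "twist": [0, 0, 0]}
    - {"dp": [0, 0, -0.117], "twist": [0, 0, 0]}
  hand: 0.05

```text
time_s: 9.45
ee_pos: [0.5193, -0.0084, 0.227]
ee_rot: [-3.141, 0.0, 0.204]
force: [-0.3, -0.1, -1.5]
gripper_width: 0.585
finger_force: 0.0
```

Call:
servo_tool:
  series:
    - {"dp": [0, 0, 0], "twist": [0, 0, -10]}
    - {"dp": [0, 0, 0], "twist": [0, 0, -20]}
    - {"dp": [0, 0, 0], "twist": [0, 0, -30]}
    - {"dp": [0, 0, 0], "twist": [0, 0, -40]}
    - {"dp": [0, 0, 0], "twist": [0, 0, -50]}
    - {"dp": [0, 0, 0], "twist": [0, 0, -60]}
    - {"dp": [0, 0, 0], "twist": [0, 0, -70]}
    - {"dp": [0, 0, 0], "twist": [0, 0, -80]}
    - {"dp": [0, 0, 0], "twist": [0, 0, -90]}

```text
time_s: 10.58
ee_pos: [0.5187, -0.0086, 0.226]
ee_rot: [-3.139, -0.001, 1.781]
force: [0.1, 0.1, -0.5]
gripper_width: 0.586
finger_force: 0.0
```

Call:
servo_tool:
  series:
    - {"dp": [0, 0, 0], "twist": [0, 0, -10]}
    - {"dp": [0, 0, 0], "twist": [0, 0, -20]}
    - {"dp": [0, 0, 0], "twist": [0, 0, -30]}
    - {"dp": [0, 0, 0], "twist": [0, 0, -40]}
    - {"dp": [0, 0, 0], "twist": [0, 0, -50]}
    - {"dp": [0, 0, 0], "twist": [0, 0, -60]}
    - {"dp": [0, 0, 0], "twist": [0, 0, -70]}
    - {"dp": [0, 0, 0], "twist": [0, 0, -80]}
    - {"dp": [0, 0, 0], "twist": [0, 0, -90]}
    - {"dp": [0, 0, 0], "twist": [0, 0, -90]}

```text
time_s: 11.82
ee_pos: [0.5188, -0.0088, 0.2262]
ee_rot: [3.141, -0.002, -2.939]
force: [0.9, -0.2, 0.0]
gripper_width: 0.582
finger_force: 0.0
```

```bash
python3 - <<'E'
from h import *
s=state();print(s["time_s"],s["q"],s["ee_pos"],s["ee_rot"])
c=camera_model("wrist"); im=snapshot("wrist")
cv2.imwrite("pics/w3.png",cv2.resize(im[:,:,::-1],(800,600),interpolation=cv2.INTER_CUBIC))
for p in([.5207,-.0106,.13],[.5207,-.0106,.093]):
    q=np.linalg.inv(c["T"])@[*p,1]; u=c["camera_matrix"]@q[:3]; print(u[:2]/u[2]*1.5625)
E
```

```text
11.825 [-0.15343015  0.35287688  0.11102503  1.85412359 -0.04814413  0.93940988
  1.75301599] [ 0.51884727 -0.00879897  0.22617843] [ 3.14069583e+00 -2.15338288e-03 -2.93869637e+00]
[405.42054722 317.3356141 ]
[405.57318672 297.61111439]
```

View pics/w3.png

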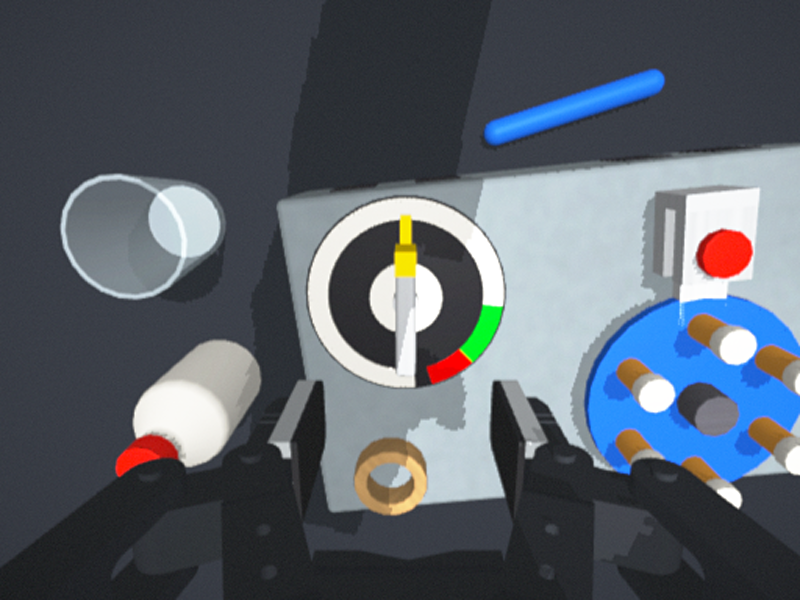

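The pointer is straight up at (405,216), with the dial centre at (406,292). Green spans 99°–138° clockwise of the pointer, so q ≈ 3.2–3.24. The pin head sits flat on the fork. I'll regrip and turn 117°.

Call:
servo_tool:
  series:
    - {"dp": [0, 0, 0.04], "twist": [0, 0, 0]}
    - {"dp": [0, 0, 0.08], "twist": [0, 0, 0]}
    - {"dp": [0, 0, 0.105], "twist": [0, 0, 0]}
    - {"dp": [0, 0, 0.115], "twist": [0, 0, 0]}
    - {"dp": [0, 0, 0.115], "twist": [0, 0, 0]}
    - {"dp": [0, 0, 0.115], "twist": [0, 0, 0]}

```text
time_s: 12.62
ee_pos: [0.5202, -0.0088, 0.1132]
ee_rot: [-3.141, 0.001, -2.938]
force: [-0.2, -0.7, 0.4]
gripper_width: 0.584
finger_force: 0.0
```

Call:
servo_tool:
  series:
    - {"dp": [0, 0, 0], "twist": [0, 0, 0]}
    - {"dp": [0, 0, 0], "twist": [0, 0, 0]}
    - {"dp": [0, 0, 0], "twist": [0, 0, 0]}
    - {"dp": [0, 0, 0], "twist": [0, 0, 0]}
    - {"dp": [0, 0, 0], "twist": [0, 0, 0]}
    - {"dp": [0, 0, 0], "twist": [0, 0, 0]}
  hand: 0.002
  force: 60

```text
time_s: 13.38
ee_pos: [0.52, -0.0095, 0.1131]
ee_rot: [-3.141, 0.001, -2.939]
force: [-1.5, -2.7, 5.3]
gripper_width: 0.098
finger_force: 59.4
```

Call:
servo_tool:
  series:
    - {"dp": [0, 0, 0], "twist": [0, 0, 8]}
    - {"dp": [0, 0, 0], "twist": [0, 0, 16]}
    - {"dp": [0, 0, 0], "twist": [0, 0, 24]}
    - {"dp": [0, 0, 0], "twist": [0, 0, 32]}
    - {"dp": [0, 0, 0], "twist": [0, 0, 40]}
    - {"dp": [0, 0, 0], "twist": [0, 0, 48]}
    - {"dp": [0, 0, 0], "twist": [0, 0, 56]}
    - {"dp": [0, 0, 0], "twist": [0, 0, 64]}
    - {"dp": [0, 0, 0], "twist": [0, 0, 70]}
    - {"dp": [0, 0, 0], "twist": [0, 0, 70]}

```text
time_s: 14.62
ee_pos: [0.5205, -0.0086, 0.1131]
ee_rot: [3.14, 0.001, 2.123]
force: [0.7, -0.0, 5.8]
gripper_width: 0.098
finger_force: 59.5
```

Turned 70° so far, with 47° to go, done slowly.

Call:
servo_tool:
  series:
    - {"dp": [0, 0, 0], "twist": [0, 0, 7]}
    - {"dp": [0, 0, 0], "twist": [0, 0, 14]}
    - {"dp": [0, 0, 0], "twist": [0, 0, 21]}
    - {"dp": [0, 0, 0], "twist": [0, 0, 28]}
    - {"dp": [0, 0, 0], "twist": [0, 0, 35]}
    - {"dp": [0, 0, 0], "twist": [0, 0, 41]}
    - {"dp": [0, 0, 0], "twist": [0, 0, 45]}
    - {"dp": [0, 0, 0], "twist": [0, 0, 47]}
    - {"dp": [0, 0, 0], "twist": [0, 0, 47]}
    - {"dp": [0, 0, 0], "twist": [0, 0, 47]}

```text
time_s: 15.88
ee_pos: [0.5212, -0.0086, 0.1131]
ee_rot: [3.138, -0.001, 1.305]
force: [4.5, 2.5, 5.0]
gripper_width: 0.095
finger_force: 59.5
```

Call:
servo_tool:
  series:
    - {"dp": [0, 0, 0], "twist": [0, 0, 0]}
    - {"dp": [0, 0, 0], "twist": [0, 0, 0]}
    - {"dp": [0, 0, 0], "twist": [0, 0, 0]}
    - {"dp": [0, 0, 0], "twist": [0, 0, 0]}
    - {"dp": [0, 0, -0.03], "twist": [0, 0, 0]}
    - {"dp": [0, 0, -0.07], "twist": [0, 0, 0]}
    - {"dp": [0, 0, -0.117], "twist": [0, 0, 0]}
    - {"dp": [0, 0, -0.117], "twist": [0, 0, 0]}
    - {"dp": [0, 0, -0.117], "twist": [0, 0, 0]}
    - {"dp": [0, 0, -0.117], "twist": [0, 0, 0]}
  hand: 0.05

```text
time_s: 17.12
ee_pos: [0.5189, -0.0086, 0.2283]
ee_rot: [-3.14, 0.001, 1.304]
force: [-1.2, 0.2, 0.3]
gripper_width: 0.585
finger_force: 0.0
```

```bash
python3 - <<'E'
from h import *
s=state();print(s["time_s"],s["ee_pos"],s["ee_rot"])
im=snapshot("wrist")
cv2.imwrite("pics/w4.png",cv2.resize(im[:,:,::-1],(800,600),interpolation=cv2.INTER_CUBIC))
E
```

```text
17.125 [ 0.51887938 -0.00855113  0.22829677] [-3.13969138e+00  6.13265794e-04  1.30359138e+00]
```

View pics/w4.png

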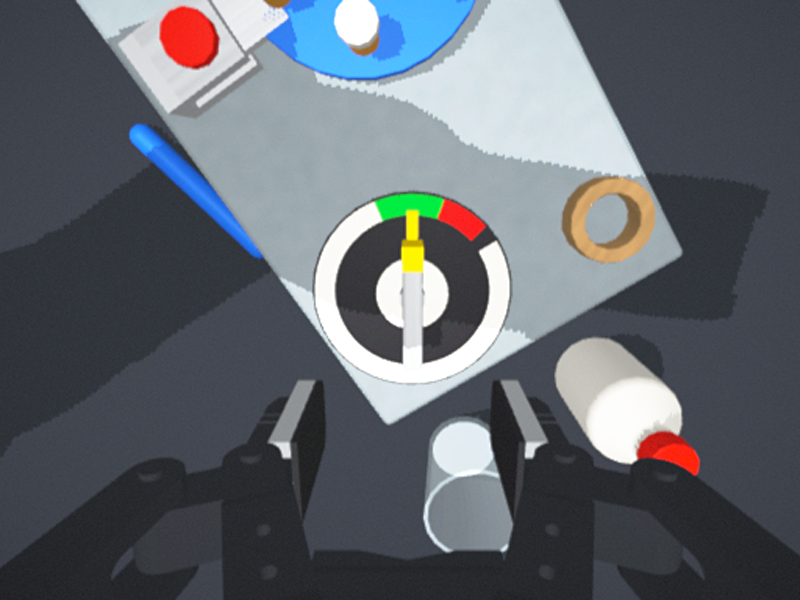

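The pointer at (412,212) stands in the middle of the green, which spans x from 377 to 443. The pin head is flat on the fork, and the gripper is clear of everything.

```bash
python3 -c "
from workcell import *
print(hand_in())"
```

```text
the job is handed in; nothing more can be done
None
```

The job is handed in (no verdict came back): I pushed the pin fully home first, then wound the key until its pointer stood mid-green (about 5.25 rad), and the open gripper ended clear of everything with nothing around it seen to move.

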